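# Shut the wafer mapping station for a run

### The job

The wafer mapping station stands open with a wafer on its pulled-out tray. With the fingertips only, push the tray fully home, then swing the dust cover down until it is fully shut over the wafer. Work smoothly and gently: do not grip anything, touch or jolt the wafer, slam the cover or disturb the other things on the bench, and finish with the hand clear.

Things in the scene. Friction and masses are not known exactly. Their poses are not given: they have to be found in the camera images.
- station: the station's white cabinet, fixed to the table. Origin on the table under the middle of the slide bed. In its own axes: x runs away to the hinge side, y to its control pod, z up. The cabinet with its dark deck is 250 mm (x) by 250 mm (y) about the origin and 74 mm high; the pod, y = 125 to 205 mm, is 84 mm high. The tray comes out on the -y side, and the cover is hinged along the +x edge.
- tray (a joint): how far the chuck tray stands out of the station (m): 0 fully home against its stop, 0.15 fully out; it moves along the station's -y as the value grows. The slide has about 2 N of friction, stays where it is left and has no spring or catch. The tray is a black plate with a 140 mm chuck on it and a white upright end plate at its outer end, 200 mm wide (station x), 10 mm thick, from 16 to 72 mm above the table; that plate lies flat against the cabinet's side when home.
- tray_handle (a point): middle of the outermost side of the tray's steel pull handle: a 10 mm round bar 90 mm long between its bends, running along the station's x, 48 mm above the table. The bar's centre line is 33 mm outside the end plate's outer face. The handle may be pushed. This point moves with the tray; its axes are the station's.
- wafer: the 150 mm round wafer, fixed on the chuck by vacuum; origin at the centre of its underside, 82 mm above the table; 2 mm thick, edge pins 5 mm higher. Its centre is 173 mm from the tray_handle point, on the inner side. It must not be touched.
- cover (a joint): opening angle of the dust cover (rad): 0 shut flat on the deck, about 0.75 to 1.1 at the start, 1.3 the stop. A stiff friction hinge holds it at any angle; it neither falls nor springs, and takes about 1 to 4 N at the free edge to push down.
- cover_edge (a point): point on the outer (top) face of the cover, middle of its white front frame bar, 18 mm inside the free edge. x axis along the cover towards the hinge, y along the hinge line, z out of the outer face. The cover is a shell 245 mm from hinge to free edge, 224 mm wide, 40 mm deep with a clear window; a black finger tab 70 mm wide stands 14 mm out from the free edge. In the cover's axes this point is 230 mm from the hinge line along the cover and 40 mm above it.
- cover_hinge (a point): middle of the cover's hinge line, 80 mm above the table and 131 mm along the station's x from its origin; the line runs along the station's y. Axes turn with the cover as those of cover_edge.
- cassette: black upright wafer cassette with a bail handle, 142 x 170 x 190 mm, loose, left of the station; origin at its underside centre. Bystander.
- loupe: small black eye loupe, 36 mm across, 40 mm tall, loose, standing on top of the station's control pod (84 mm up); origin at its underside centre. Bystander.
- tweezers: flat steel wafer tweezers, 140 mm long, 7 mm high, loose, lying on the flat wafer box; origin on the underside. Bystander.
- vacuum_pen: vacuum pen lying in a white cradle, 170 x 45 x 41 mm, loose, to the right; origin at the cradle's underside centre. Bystander.
- bottle: white capped bottle, 54 mm across, 130 mm tall, loose, near right; origin at its underside centre. Bystander.
- wafer_box: flat single-wafer box, 172 x 172 x 21 mm, loose, on the left; origin at its underside centre. Bystander.
- sample_dish: shallow glass dish, 72 mm across, 22 mm high, loose, beyond the tray on the right; origin at its underside centre. Bystander.

How it is judged:
On the way, in this order (a step that is already met when the one before it is completed fails the run):
1. the tray is pushed home while the cover still stands open (value of joint tray below 0.004 m and value of joint cover above 0.4 rad), for 0.2 s.
2. the cover is shut over the wafer (value of joint cover below 0.03 rad and value of joint tray below 0.004 m), for 0.2 s.
At the end, for the whole second after the job is handed in: the tray is within 4 mm of fully home, the cover within 0.03 rad (7 mm at its free edge) of shut and at rest, the tray having been home before the cover came down (all of step 2 and velocity of joint cover between -0.02 and 0.02 rad/s); the robot touches nothing.
It fails at once if the wafer is touched (contact force between any of the arm, the fingers and wafer above 0.3 N).
It fails at once if the cover is brought down while the tray stands out in its way (value of joint cover below 0.3 rad and value of joint tray above 0.02 m).
It fails at once if the tray is shoved so fast that the wafer is jolted (over 0.5 m/s), or the cover is slammed (over 3 rad/s) (velocity of joint tray below -0.5 m/s or velocity of joint tray above 0.5 m/s or velocity of joint cover below -3 rad/s).
It fails at once if another thing on the bench is shifted by more than 20 mm or picked up (distance of any of cassette, loupe, tweezers, vacuum_pen, bottle, wafer_box, sample_dish from where it was at the start of the episode above 0.02 m).
It fails at once if the tray or the cover is gripped: the fingers squeeze or press it with over 35 N while it stands still short of its end (contact force between the fingers and station above 35 N and ((value of joint tray above 0.015 m and velocity of joint tray between -0.03 and 0.03 m/s) or (value of joint cover above 0.08 rad and height (world z) of the grasp point above 0.15 m and velocity of joint cover between -0.1 and 0.1 rad/s))).
It also fails if it takes over 50 s, if anything falls off the work surface, if the arm or the gripper's body presses on something with over 40 N, if the wrist force passes 120 N, or if a joint passes its speed limit or range.

### The arm

A 6-joint arm with a two-finger parallel gripper is mounted at the origin on the work surface. World frame = base frame: x ahead of the robot, y to its left, z up, the work surface at z = 0. Lengths are in m, angles in rad, forces in N, time in s.
With the tool pointing down it reaches from about 0.35 to 0.875 m from the base axis. Payload 4.2 kg.
Tool frame: the origin (TCP) lies at the centre of the arm's flange, where the gripper is bolted on; the fingertips stand 182 mm ahead of it and the grasp point (between the pads) lies 164 mm ahead of it (env.tip_extent is the distance from the TCP to the fingertips, in m); y points along the fingers, z is the direction in which the jaws open and shut, and the axes are right-handed (so a half turn about y gives the same grasp; the last joint's range is limited). The gripper opens to 87 mm and grips with 3 to 60 N. Pads are 19 mm wide; open, the fingers measure 117 mm over their backs; the gripper's body (75 mm by 190 mm) begins 51 mm behind the grasp point.
Start: joints at [1.452, 0.385, 0.008, 0, -1.194, -0.259], TCP at [0.231, 0.581, 0.405] pointing down, gripper open.
Joint ranges: [-3.14, 3.14], [-1.21, 2.06], [-1.07, 1.41], [-3.16, 2.05], [-2.99, -0.16], [-3.1, 3.1]. Speed limits (rad/s): [2.79, 2.79, 3.14, 3.14, 3.14, 3.14].

### API

Orientations are given as a rotation vector (axis times angle).
In Python, from workcell import env gives the robot as it stands. The module is installed in compiled form; this text tells all that it offers.
- The arm moves only by the tool drive_tool, never from a script. Its argument "increments" is a list of rows, each a list of 4 numbers: the shift along the tool's x, y, z in units of 25 mm (1.0 is 25 mm), then the turn about the tool's y in units of 8 degrees (1.0 is 8 degrees). In form: [[tx, ty, tz, roll], ...]. A call has 1 to 5 rows; each row shifts and turns the commanded pose from where the row before left it, along the tool's axes as they then stand; what a row does not reach is not made up. A row lasts 1/8 s, in which the tool goes at most 62.5 mm and 10.7 degrees, less where a joint would pass 70% of its speed; a pose out of reach is approached as far as the arm can. A call is refused whole if a number of a shift passes 1 or a number of a turn 1, either way. A call with a gripper value outside its range is refused whole. "claw" is the finger opening in mm, from 0 to 87, set as the call begins (left out, the last holds). The fingers move at their own pace and stop on an object; the grip force is fixed at half the most. Time passes only in rows, so rows that do not move let the fingers close. It gives the time, the measured TCP pose, the force and the opening at its end, in the units of the state.
- env.sense(): the state, without advancing time (a new reading comes with each control period).
- env.read_camera(name): name is "side" or "top" or "wrist"; returns a dict with "frame" (384x512x3 uint8, blue, green, red), "range_z" (384x512 float32, m along the optical axis (not along the pixel's ray), 0 where there is no reading), "vfov" (degrees; the focal length in pixels is half the picture's height over the tangent of half this angle, whatever the lens; pixels are square), "cx", "cy" (the principal point, pixels), "R" (3x3) and "t" (3): a world point X has camera coordinates R X + t; the wrist camera has in their place "tool_from_camera" (4x4, takes a point from camera to tool coordinates, whose origin is the TCP and whose axes are the tool frame's). Camera axes: x right, y down, z forward; pixel columns grow to the right and rows downward; lengths in m; the calibration is good to about 2 mm. A picture is of the moment at which its call begins: read the wrist's pose just before it.
- env.close_job(): hands the job in, once; it reports no verdict.
Trained networks look in a picture, given as the dict that the camera call returned (one of the last four; its "shot" number tells which), for a name from the list of things; names that differ only in an ending like _2 or _b are one class to them, and where a whole thing is asked for, a point or a joint stands for the part that bears it (a point fixed in the world has none). Each returns a list of dicts, best first, with "confidence" (0 to 1); they miss things now and then, are a little off and sometimes report something else, mostly with a low value. They report only what shows in the picture. A call takes as long as a camera call.
- env.spot_in(picture, target): "point" ([column, row] in pixels, amid what is visible of it).
- env.silhouettes(picture, target): "mask" (384x512 bool, what is visible of it) and "point" ([column, row] in pixels, amid what is visible of it).
- env.landmark_of(picture, target): "point" ([column, row] in pixels: a listed point, or the origin of a listed thing).
The state is a dict: "time": time; "joints": joint angles; "qvel": joint speeds; "tau": joint torques, N m; "tool_pos": TCP position; "eef_rot": TCP orientation; "force": force on the tool from outside, world axes, zero at the start; "moment": the same for the moment, N m; "finger_gap": finger opening in m.
Only numpy, scipy, OpenCV 4.12 (cv2) and the standard library are available. Lean on these libraries where they do the work, as an engineer would, in place of code of your own. Each camera call takes 0.05 s, during which the arm holds its last target. There are 200 camera calls.

## Working session

There is one attempt and no reset: what is moved stays moved. The work goes in short steps, Python scripts to look and compute and a tool call to move; the robot and the scene stay as the last step left them, time stands still between calls to the robot, and variables do not carry over. Pictures are saved under pics/ and viewed, about 8 in all and at most 12, crops included, and the job is handed in when it is done.

Besides the shell and the picture viewer there is one more tool, called after ">>>" as name(argument=value, ...) on one line, values as JSON. drive_tool: Moves the arm, as the interface text tells. Its arguments: {"type":"object","properties":{"increments":{"type":"array"},"claw":{"type":"number"}},"required":["increments"]}

```bash
mkdir -p pics
cat > h.py <<'E'
import numpy as np, cv2
from scipy.spatial.transform import Rotation as Rn
from workcell import env
def cam(n):
    s=env.sense(); p=env.read_camera(n); p['s']=s
    f=p['frame'].shape[0]/2/np.tan(np.radians(p['vfov'])/2); p['f']=f
    if 'R' not in p:
        T=np.array(p['tool_from_camera']); R=Rn.from_rotvec(s['eef_rot']).as_matrix()
        Rw=R@T[:3,:3]; tw=R@T[:3,3]+np.array(s['tool_pos'])
        p['Rw'],p['tw']=Rw,tw
    else:
        R=np.array(p['R']); p['Rw']=R.T; p['tw']=-R.T@np.array(p['t'])
    return p
def w(p,pt,d=None):
    u,v=pt
    if d is None:
        r=p['range_z'][max(0,int(v)-2):int(v)+3,max(0,int(u)-2):int(u)+3]; r=r[r>0]
        if len(r)==0: return None
        d=np.median(r)
    return p['Rw']@(np.array([(u-p['cx'])/p['f'],(v-p['cy'])/p['f'],1])*d)+p['tw']
def proj(p,X):
    c=p['Rw'].T@(np.array(X)-p['tw']); return c[:2]/c[2]*p['f']+[p['cx'],p['cy']]
def cloud(p,m):
    v,u=np.nonzero(m&(p['range_z']>0)); d=p['range_z'][v,u]
    return (np.c_[(u-p['cx'])/p['f'],(v-p['cy'])/p['f'],np.ones(len(u))]*d[:,None])@p['Rw'].T+p['tw']
E
cat > a.py <<'E'
from h import *
np.set_printoptions(precision=3,suppress=True)
s=env.sense(); print(s['tool_pos'],s['eef_rot'],s['finger_gap'],env.tip_extent, Rn.from_rotvec(s['eef_rot']).as_matrix())
ims=[]
for n in ['side','top']:
    p=cam(n); cv2.imwrite(f'pics/{n}0.png',p['frame']); print(n,p['tw'])
    for t in ['tray_handle','wafer','cover_edge','cover_hinge','station','cassette','loupe','tweezers','vacuum_pen','bottle','wafer_box','sample_dish']:
        try:
            r=env.landmark_of(p,t)[:1]
            for x in r: print(t,np.array(x['point']),round(x['confidence'],2),w(p,x['point']))
        except Exception as e: print(t,e)
E
python3 a.py
```

```text
[0.23  0.581 0.404] [-0.385 -2.012  2.017] 0.08706971673904541 0.1822 [[-0.929 -0.001 -0.369]
 [ 0.369 -0.002 -0.929]
 [-0.    -1.     0.002]]
side [0.513 0.818 1.296]
tray_handle [262.4 166.2] 0.78 [ 0.459 -0.202  0.   ]
wafer [241.3 197.8] 0.94 [0.532 0.126 0.272]
cover_edge [236.3 180.5] 0.9 [0.547 0.067 0.275]
cover_hinge [201.3 209.7] 0.81 [0.656 0.104 0.173]
station [238.7 232.1] 0.63 [0.543 0.118 0.062]
cassette [217.4 357.8] 0.92 [0.587 0.543 0.186]
loupe [193.8 248.8] 0.5 [0.677 0.209 0.119]
vacuum_pen [244.2 112.7] 0.86 [ 0.53  -0.477  0.008]
bottle [285.8 110.3] 0.75 [ 0.359 -0.476  0.024]
sample_dish [210.4 136.9] 0.71 [ 0.663 -0.345  0.005]
top [ 0.39  -0.021  1.277]
tray_handle [299.3 212.2] 0.63 [ 0.462 -0.163  0.001]
wafer [245.6 192.7] 0.92 [0.5   0.007 0.274]
cover_edge [221.9 174.9] 0.75 [0.547 0.068 0.28 ]
cover_hinge [238.9 145.3] 0.63 [0.655 0.029 0.155]
cassette [100.4 172.9] 0.61 [0.583 0.453 0.116]
loupe [185.7 142.6] 0.6 [0.673 0.193 0.121]
tweezers [119.8 244.2] 0.72 [0.365 0.421 0.024]
vacuum_pen [394.4 195.7] 0.92 [ 0.513 -0.48   0.008]
bottle [402.2 241.1] 0.58 [ 0.364 -0.476  0.066]
wafer_box [112.4 245.9] 0.77 [0.359 0.445 0.022]
sample_dish [352.6 148.4] 0.52 [ 0.675 -0.348  0.004]
```

```bash
python3 -c "
import cv2,numpy as np
a=cv2.imread('pics/side0.png')[60:384,100:370];b=cv2.imread('pics/top0.png')[90:330,60:430]
a=cv2.resize(a,None,fx=1.38,fy=1.38,interpolation=3);b=cv2.resize(b,(425,276),interpolation=3)
c=np.zeros((447,800,3),np.uint8);c[:,:a.shape[1]]=a[:447];c[:276,a.shape[1]:a.shape[1]+425]=b[:,:800-a.shape[1]]
cv2.imwrite('pics/c0.png',c)"
```

```text
(no output)
```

View pics/c0.png

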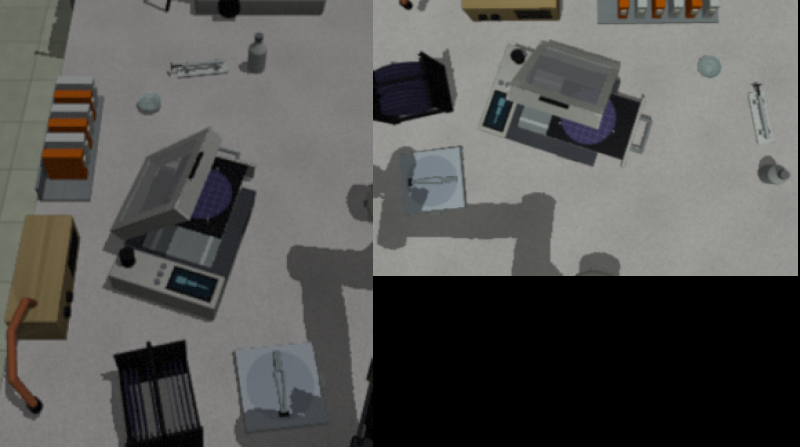

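```bash
cat > b.py <<'E'
from h import *
np.set_printoptions(precision=3,suppress=True)
def ray(p,pt,z):
    a=w(p,pt,1.0)-p['tw']; return p['tw']+a*(z-p['tw'][2])/a[2]
for n in ['side','top']:
    p=cam(n)
    for t,z in [('tray_handle',.048),('cover_hinge',.08),('wafer',.082),('station',0)]:
        for x in env.landmark_of(p,t)[:1]: print(n,t,np.array(x['point']),ray(p,x['point'],z))
    # pod top & deck from cloud: z histogram
    m=env.silhouettes(p,'station')
    if m:
        c=cloud(p,m[0]['mask']); print(n,m[0]['confidence'],len(c))
        pod=c[(abs(c[:,2]-.084)<.006)]; 
        r=cv2.minAreaRect(pod[:,:2].astype(np.float32)*1000); print('pod?',r,len(pod))
    for t in ['tray','cover']:
        m=env.silhouettes(p,t)
        if m:
            m=m[0]; c=cloud(p,m['mask']); print(t,m['confidence'],len(c),c.min(0),c.max(0))
            np.save(f'{n}_{t}.npy',c)
    np.savez(f'{n}.npz',c=cloud(p,np.ones((384,512),bool)),rgb=p['frame'][p['range_z']>0])
E
python3 b.py
```

```text
side tray_handle [263.  166.2] [ 0.459 -0.165  0.048]
side cover_hinge [199.9 203.5] [0.674 0.02  0.08 ]
side wafer [242.2 201.7] [0.533 0.013 0.082]
side station [238.4 234.3] [0.546 0.092 0.   ]
side 0.73 9908
pod? ((548.73046875, 76.99757385253906), (404.0340881347656, 257.296142578125), 71.41111755371094) 2537
tray 0.7 1574 [ 0.384 -0.169 -0.009] [0.572 0.19  0.262]
cover 0.82 3476 [ 0.477 -0.263 -0.005] [0.732 0.191 0.303]
top cover_hinge [236.1 145.1] [0.673 0.041 0.08 ]
top wafer [249.  191.1] [0.525 0.002 0.082]
top station [225.4 186.2] [0.552 0.082 0.   ]
top 0.62 10863
pod? ((550.918212890625, 75.88905334472656), (405.4510498046875, 249.71226501464844), 71.80472564697266) 2280
tray 0.91 2609 [ 0.394 -0.168 -0.004] [0.595 0.119 0.265]
cover 0.79 4703 [ 0.481 -0.077  0.07 ] [0.731 0.218 0.303]
```

The picture shows the station turned about −19° in yaw. The tray is out towards −y, with the handle at side pixel (263,166) and top pixel (297,209), and the cover is about 47° open. In world coordinates the handle is near (0.459, −0.165) and the station origin near (0.549, 0.087). I'll raise the tool and turn it so tool x lies along station +y.

>>> drive_tool(increments=[[0, -1, 0, 1], [0, -1, 0, 1], [0, -1, 0, 1], [0, -1, 0, 1], [0, -1, 0, 1]], claw=0)

```text
time: 2.72
tool_pos: [0.2305, 0.5808, 0.5306]
eef_rot: [-0.936, -1.56, 1.56]
force: [0.5, 0.2, -0.4]
finger_gap: 0.0449
```

>>> drive_tool(increments=[[0, -1, 0, 1], [0, 0, 0, 1], [0, 0, 0, 1], [0, 0, 0, 1], [0, 0, 0, 1]])

```text
time: 3.35
tool_pos: [0.2305, 0.5809, 0.5547]
eef_rot: [-1.3, -1.055, 1.055]
force: [-0.3, 0.2, -0.2]
finger_gap: 0.0019
```

>>> drive_tool(increments=[[0, 0, 0, 0.9], [0, 0, 0, 0]])

```text
time: 3.6
tool_pos: [0.2305, 0.5809, 0.5547]
eef_rot: [-1.347, -0.965, 0.965]
force: [0.2, -0.9, -0.5]
finger_gap: 0.0006
```

```bash
cat > c.py <<'E'
from h import *
from scipy.optimize import minimize
np.set_printoptions(precision=3,suppress=True)
s=env.sense(); print(s['time'],s['tool_pos'],s['joints'],Rn.from_rotvec(s['eef_rot']).as_matrix()[:,2],s['finger_gap'])
# station yaw from pod top / cabinet points: fit the rectangle edges
for n in ['side','top']:
    d=np.load(n+'.npz'); c=d['c']
    q=c[(c[:,2]>.079)&(c[:,2]<.09)]
    best=[]
    for a in np.radians(np.arange(-25,-13,.5)):
        for oy in [0]:
            x=np.array([np.cos(a),np.sin(a)]); y=np.array([-np.sin(a),np.cos(a)])
            L=q[:,:2]-[.549,.087]; X=L@x; Y=L@y
            k=(Y>.11)&(Y<.23)&(abs(X)<.17)
            r=np.percentile(X[k],[.5,99.5]); ry=np.percentile(Y[k],[1,99.5])
            best.append((r[1]-r[0],np.degrees(a),k.sum(),*r,*ry))
    b=min(best); print(n,np.array(b))
E
python3 c.py
```

```text
3.6 [0.231 0.581 0.555] [ 1.452  0.329  0.291  0.    -1.533 -1.779] [-0.947  0.322 -0.   ] 0.0005962825170790691
side [   0.245  -25.    1654.      -0.141    0.103    0.111    0.2  ]
top [   0.247  -20.5   1402.      -0.125    0.122    0.112    0.194]
```

>>> drive_tool(increments=[[-1, 0, -0.7, 0], [-1, 0, -0.7, 0], [-1, 0, -0.7, 0], [-1, 0, -0.7, 0], [-1, 0, -0.7, 0]])

```text
time: 4.22
tool_pos: [0.2731, 0.4332, 0.5549]
eef_rot: [-1.346, -0.966, 0.965]
force: [0.8, -0.4, 0.5]
finger_gap: 0.0006
```

>>> drive_tool(increments=[[-1, 0, -0.7, 0], [-1, 0, -0.7, 0], [-1, 0, -0.7, 0], [-1, 0, -0.7, 0], [-1, 0, -0.7, 0]])

```text
time: 4.85
tool_pos: [0.3154, 0.2866, 0.555]
eef_rot: [-1.346, -0.966, 0.965]
force: [0.6, -0.5, 0.0]
finger_gap: 0.0006
```

>>> drive_tool(increments=[[-1, 0, -0.6, 0], [-1, 0, -0.6, 0], [-1, 0, -0.6, 0], [-1, 0, -0.6, 0], [-1, 0, -0.6, 0]])

```text
time: 5.48
tool_pos: [0.3459, 0.1441, 0.555]
eef_rot: [-1.346, -0.966, 0.965]
force: [1.3, 0.1, -0.1]
finger_gap: 0.0007
```

>>> drive_tool(increments=[[-1, 0, -0.6, 0], [-1, 0, -0.6, 0], [-1, 0, -0.6, 0], [-1, 0, -0.6, 0], [-1, 0, -0.6, 0]])

```text
time: 6.1
tool_pos: [0.3764, 0.0017, 0.555]
eef_rot: [-1.346, -0.966, 0.965]
force: [0.3, 0.3, 0.4]
finger_gap: 0.0004
```

>>> drive_tool(increments=[[-1, 0, -0.6, 0], [-1, 0, -0.6, 0], [-1, 0, -0.6, 0], [-1, 0, -0.6, 0], [-1, 0, -0.6, 0]])

```text
time: 6.72
tool_pos: [0.4071, -0.1408, 0.555]
eef_rot: [-1.347, -0.966, 0.965]
force: [-0.0, -0.1, 0.1]
finger_gap: 0.0004
```

```bash
cat > d.py <<'E'
from h import *
import sys
np.set_printoptions(precision=3,suppress=True)
s=env.sense(); print(s['time'],s['tool_pos'],s['joints'],s['force'])
def ray(p,pt,z):
    a=w(p,pt,1.0)-p['tw']; return p['tw']+a*(z-p['tw'][2])/a[2]
p=cam('wrist'); cv2.imwrite(f'pics/w{sys.argv[1]}.png',p['frame']); print(p['tw'])
for t,z in [('tray_handle',.048),('cover_hinge',.08),('wafer',.082),('station',0),('cover_edge',None)]:
    for x in env.landmark_of(p,t)[:1]: print(t,round(x['confidence'],2),np.array(x['point']),ray(p,x['point'],z) if z is not None else '',w(p,x['point']))
np.savez('wr.npz',**{k:p[k] for k in ['Rw','tw','f','cx','cy','range_z']})
E
python3 d.py 1
```

```text
6.725 [ 0.407 -0.141  0.555] [ 0.047 -0.034 -0.143 -0.    -1.461 -0.374] [-0.037 -0.128  0.144]
[ 0.384 -0.212  0.535]
tray_handle 0.69 [218.6 168.2] [ 0.473 -0.15   0.048] [ 0.472 -0.15   0.052]
```

View pics/w1.png

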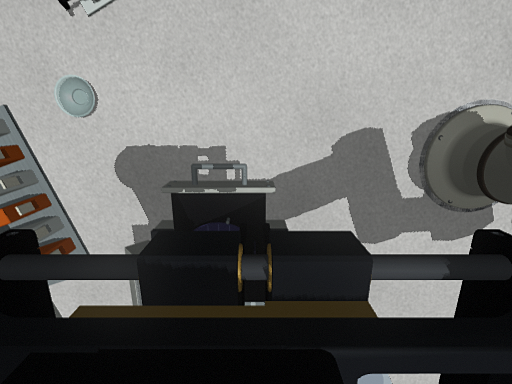

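The wrist picture shows the handle bar level at (219,166), with its outer side near row 164, and the end plate at row 188. The bar is well aligned with the tool. Next I move over a spot outside the handle and descend.

>>> drive_tool(increments=[[-0.8, 0, -0.9, 0], [-0.8, 0.5, -0.9, 0], [0, 1, -0.8, 0], [0, 1, 0, 0], [0, 1, 0, 0]])

```text
time: 7.65
tool_pos: [0.456, -0.1978, 0.4665]
eef_rot: [-1.346, -0.965, 0.965]
force: [0.3, 0.4, 0.9]
finger_gap: 0.0005
```

>>> drive_tool(increments=[[0, 1, 0, 0], [0, 1, 0, 0], [0, 1, 0, 0], [0, 1, 0, 0], [0, 1, 0, 0]])

```text
time: 8.28
tool_pos: [0.4559, -0.1976, 0.342]
eef_rot: [-1.347, -0.966, 0.965]
force: [0.3, 0.2, -0.1]
finger_gap: 0.0002
```

```bash
python3 d.py 2
```

```text
8.275 [ 0.456 -0.198  0.342] [-0.082  0.227 -0.393  0.    -0.95  -0.245] [ 0.312  0.161 -0.073]
[ 0.433 -0.269  0.322]
```

View pics/w2.png

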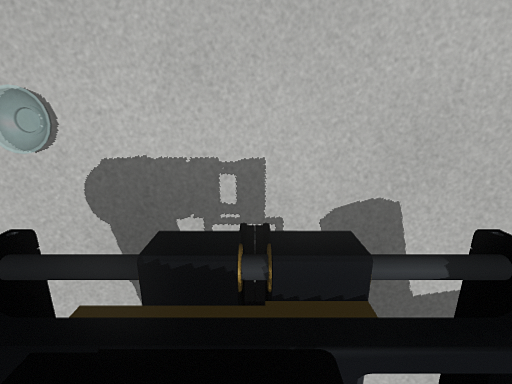

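>>> drive_tool(increments=[[0, 1, 0, 0], [0, 1, 0, 0], [0, 1, 0, 0], [0, 1, 0, 0], [0, 1, 0, 0]])

```text
time: 9.2
tool_pos: [0.4566, -0.1986, 0.2179]
eef_rot: [-1.349, -0.966, 0.962]
force: [0.3, -0.4, -0.4]
finger_gap: 0.0006
```

```bash
cat > e.py <<'E'
from h import *
import sys
np.set_printoptions(precision=3,suppress=True)
ims=[]
for n,(u,v) in [('side',(255,185)),('top',(270,190))]:
    p=cam(n); x=u-65;y=v-75
    ims.append(cv2.resize(p['frame'][y:y+150,x:x+130],(400,462),interpolation=2))
    for t in ['tray_handle','cover_edge']:
        for q in env.landmark_of(p,t)[:1]: print(n,t,round(q['confidence'],2),np.array(q['point']),w(p,q['point']))
cv2.imwrite(f'pics/e{sys.argv[1]}.png',np.hstack(ims)); s=env.sense(); print(s['time'],s['tool_pos'],s['force'])
E
python3 e.py 1
```

```text
side tray_handle 0.95 [261.8 164.4] [ 0.462 -0.206  0.007]
side cover_edge 0.59 [234.1 182. ] [0.554 0.069 0.27 ]
top tray_handle 0.87 [299.  212.9] [ 0.439 -0.121  0.375]
top cover_edge 0.62 [220.9 172.9] [0.553 0.071 0.275]
9.5 [ 0.457 -0.199  0.219] [0.671 0.655 0.288]
```

View pics/e1.png

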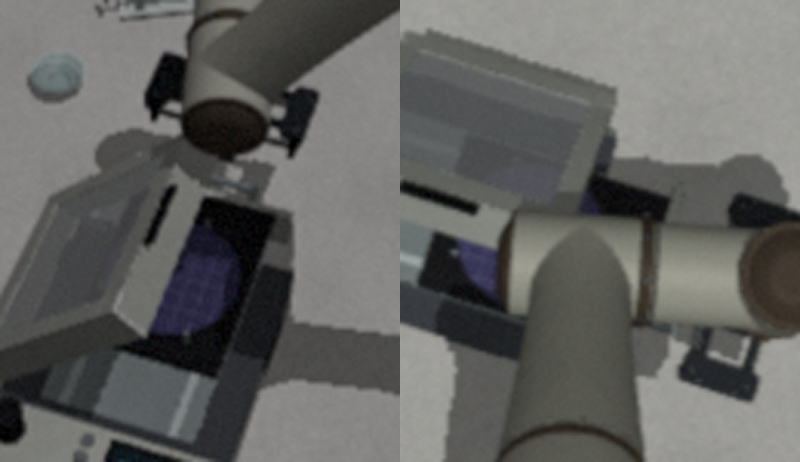

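Both views show that the upper wrist link reaches towards the station at about z 0.3–0.37. I need to check its clearance to the raised cover before pushing.

```bash
cat > g.py <<'E'
from h import *
np.set_printoptions(precision=3,suppress=True)
a=np.radians(-19);x=np.array([np.cos(a),np.sin(a),0]);y=np.array([-np.sin(a),np.cos(a),0]);z=np.array([0,0,1.])
M=np.array([x,y,z]); O=np.array([.549,.082,0])
d=np.load('top.npz')['c']; S=(d-O)@M.T
k=(abs(S[:,0])<.15)&(abs(S[:,1])<.2)&(S[:,2]>.12); print('cover z>.12',k.sum(),S[k].min(0),S[k].max(0))
for lo in np.arange(-.14,.14,.04):
    kk=k&(S[:,0]>lo)&(S[:,0]<lo+.04)
    if kk.sum()>5: print('cover sx',round(lo,2),kk.sum(),'y',np.percentile(S[kk][:,1],[1,99]),'zmax',S[kk][:,2].max())
for n in ['top','side']:
    p=cam(n); c=(cloud(p,np.ones((384,512),bool))-O)@M.T
    for lo in np.arange(-.3,.16,.04):
        kk=(c[:,0]>lo)&(c[:,0]<lo+.04)&(c[:,1]<.05)&(c[:,1]>-.4)&(c[:,2]>.27)
        # arm only: above the cover plane
        cov=.08+ (.131-c[:,0])*1.08+.07
        kk&=(c[:,2]>np.minimum(cov,.30))
        if kk.sum()>3: print(n,'arm sx',round(lo,2),kk.sum(),'ymax',np.percentile(c[kk][:,1],99),'z there',np.median(c[kk][c[kk][:,1]>np.percentile(c[kk][:,1],90)][:,2]),'z',c[kk][:,2].min(),c[kk][:,2].max())
E
python3 g.py
```

```text
cover z>.12 4686 [-0.036 -0.12   0.12 ] [0.15  0.17  0.303]
cover sx -0.06 551 y [-0.118  0.101] zmax 0.2802771947891274
cover sx -0.02 1225 y [-0.119  0.102] zmax 0.3029747821946962
cover sx 0.02 997 y [-0.119  0.102] zmax 0.26616341624209316
cover sx 0.06 943 y [-0.119  0.163] zmax 0.2210905830395402
cover sx 0.1 792 y [-0.117  0.159] zmax 0.17681691884116968
cover sx 0.14 178 y [-0.116  0.102] zmax 0.13490059087050343
top arm sx -0.3 5228 ymax -0.04110527764143518 z there 0.715497039750389 z 0.6751921275126865 0.7347092459679144
top arm sx -0.26 3562 ymax -0.07893549917156345 z there 0.6978743813945015 z 0.5977935312870444 0.7313868902174455
top arm sx -0.22 1664 ymax -0.13359740491385794 z there 0.5961156900824173 z 0.5510709723553397 0.6956836551641952
top arm sx -0.18 1227 ymax -0.12848835325949148 z there 0.5455261077703014 z 0.4991398244185635 0.6260583645633845
top arm sx -0.14 860 ymax -0.12181456233526206 z there 0.4865928499986523 z 0.43779195216595135 0.5690430269152968
top arm sx -0.1 768 ymax -0.08374101527706822 z there 0.3701689445774956 z 0.3326892678857113 0.509295
[... 699 characters left out ...]
909073
side arm sx -0.18 848 ymax -0.12527893565662562 z there 0.4941864638542003 z 0.4364230243964109 0.6205513891856922
side arm sx -0.14 681 ymax -0.11796252026545088 z there 0.43576692497194813 z 0.3799218926214185 0.5640600366759883
side arm sx -0.1 746 ymax -0.07862429463351894 z there 0.3481723177570263 z 0.3101910149933844 0.5008111896206401
side arm sx -0.06 887 ymax -0.0719755199738531 z there 0.3468987954497712 z 0.3002694542438812 0.44006182305177255
side arm sx -0.02 710 ymax -0.030191261553778746 z there 0.3595305623690621 z 0.30032196995478644 0.41055503609824917
side arm sx 0.02 140 ymax -0.22644226923338168 z there 0.36068832382133176 z 0.32708689891844833 0.4064249296135857
```

```bash
cat >> h.py <<'E'
a_=np.radians(-19.5);M=np.array([[np.cos(a_),np.sin(a_),0],[-np.sin(a_),np.cos(a_),0],[0,0,1.]]); O=np.array([.549,.082,0])
E
python3 - <<'E'
from h import *
np.set_printoptions(precision=3,suppress=True)
s=env.sense(); T=M@(s['tool_pos']-O); print('tool st',T)
for n in ['top','side']:
    p=cam(n); Z=p['range_z']; m=np.ones(Z.shape,bool)
    c=(cloud(p,m)-O)@M.T-T*[1,1,0]
    for z in np.arange(.09,.42,.02):
        k=(c[:,2]>z)&(c[:,2]<z+.02)&(abs(c[:,0])<.15)&(c[:,1]>-.12)&(c[:,1]<.24)
        b=k&(c[:,1]<.12)
        if k.sum()>5: print(n,round(z,2),k.sum(),'gripper x',c[b][:,0].min() if b.sum() else '',c[b][:,0].max()if b.sum() else '','y',c[b][:,1].min()if b.sum() else '',' link ymax by x', [round(c[k&(abs(c[:,0]-q)<.02)][:,1].max(),2) if (k&(abs(c[:,0]-q)<.02)).any() else None for q in (-.1,-.06,-.02,.02,.06)])
E
```

```text
tool st [ 0.006 -0.296  0.219]
top 0.11 120 gripper x -0.07972189038498582 0.0859127228720512 y -0.03557966887576258  link ymax by x [None, np.float64(0.04), np.float64(0.03), None, np.float64(0.03)]
top 0.13 452 gripper x -0.09230999326891212 0.09708775715386546 y -0.038143575767708604  link ymax by x [np.float64(0.04), np.float64(0.04), np.float64(0.02), None, np.float64(0.04)]
top 0.15 266 gripper x -0.09224387992928576 0.09651350502892013 y -0.03496257660421853  link ymax by x [np.float64(0.04), np.float64(0.04), np.float64(0.02), None, np.float64(0.18)]
top 0.17 109 gripper x   y   link ymax by x [None, None, None, None, np.float64(0.2)]
top 0.19 120 gripper x   y   link ymax by x [None, None, None, np.float64(0.18), np.float64(0.24)]
top 0.21 122 gripper x   y   link ymax by x [None, None, None, np.float64(0.18), np.float64(0.24)]
top 0.23 132 gripper x -0.03781001070533247 -0.03781001070533247 y 0.0030087906816197996  link ymax by x [None, None, np.float64(0.0), np.float64(0.24), np.float64(0.24)]
top 0.25 148 gripper x   y   link ymax by x [None, np.float64(0.24), np.float64(
[... 3107 characters left out ...]
x -0.04910578219449313 0.029671662299113027 y -0.013577316018337449  link ymax by x [np.float64(0.21), np.float64(0.22), np.float64(0.22), np.float64(0.14), None]
side 0.37 880 gripper x -0.04832498839730452 0.031629423761504405 y -0.005726345346820927  link ymax by x [np.float64(0.2), np.float64(0.22), np.float64(0.22), np.float64(0.12), None]
side 0.39 637 gripper x -0.0449780026321958 0.0386944654246772 y -0.04464674427766846  link ymax by x [np.float64(0.18), np.float64(0.19), np.float64(0.17), np.float64(0.04), None]
side 0.41 201 gripper x 0.005668973250167074 0.01892364795163099 y -0.0046451774844355476  link ymax by x [np.float64(0.18), np.float64(0.18), None, np.float64(0.01), None]
```

Geometry shows that pushing the handle at its centre would carry the wrist link just over the cover's raised edge. I'll push the end plate instead, beside the handle on the robot side at about 80 mm from its centre, with the tips a bit higher. That keeps the link clear of the cover.

>>> drive_tool(increments=[[0, -0.5, 0.7, 0], [0, 0, 0.9, 0], [0, 0, 0.9, 0], [0, 0, 0.9, 0], [0, 0, 0, 0]])

```text
time: 10.32
tool_pos: [0.3742, -0.171, 0.2302]
eef_rot: [-1.347, -0.964, 0.964]
force: [0.3, 0.1, 0.3]
finger_gap: 0.0006
```

>>> drive_tool(increments=[[0.5, 0, 0, 0], [0.5, 0, 0, 0], [0.5, 0, 0, 0], [0, 0, 0, 0]])

```text
time: 10.82
tool_pos: [0.3881, -0.1348, 0.2297]
eef_rot: [-1.346, -0.965, 0.965]
force: [-0.4, 0.3, 0.5]
finger_gap: 0.0005
```

```bash
sed -i 's/(255,185)/(265,180)/; s/(270,190)/(285,205)/' e.py; python3 e.py 2
```

```text
side tray_handle 0.86 [261.  166.3] [ 0.464 -0.201  0.002]
side cover_edge 0.88 [235.3 182.2] [0.55  0.072 0.274]
top tray_handle 0.6 [299.5 211.3] [ 0.456 -0.146  0.16 ]
top cover_edge 0.55 [223.2 173.3] [0.552 0.065 0.276]
11.125 [ 0.387 -0.136  0.23 ] [ 0.114  0.227 -0.222]
```

View pics/e2.png

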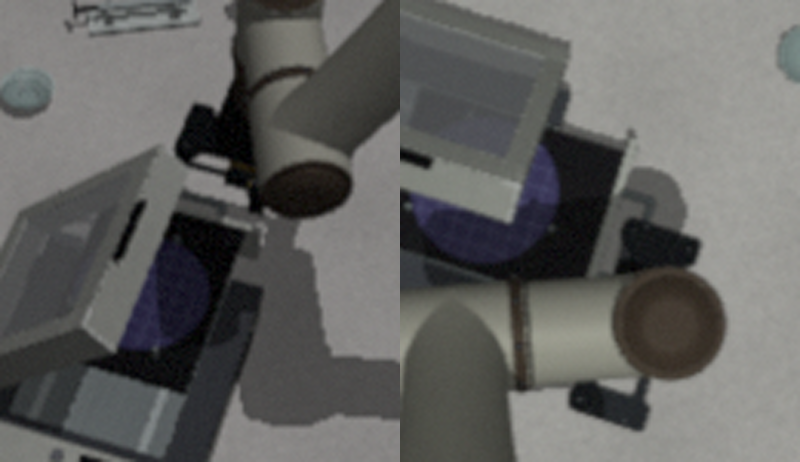

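Run:
```python
from h import *
np.set_printoptions(precision=3,suppress=True)
p=cam('top'); s=env.sense()
def ray(pt,z):
    a=w(p,pt,1.0)-p['tw']; return p['tw']+a*(z-p['tw'][2])/a[2]
T=np.array(s['tool_pos']); print('tip st',M@(T-O)-[0,0,.182])
for nm,c in [('far top corner',(632,130)),('mid',(590,275)),('handle bar far',(650,195))]:
    X=ray((220+(c[0]-400)/3.077,130+c[1]/3.08),.072 if 'bar' not in nm else .048); print(nm,M@(X-O))
print('w',M@(w(p,(220+185/3.077,130+265/3.08))-O))
```

```text
tip st [-0.08  -0.259  0.048]
far top corner [ 0.11  -0.203  0.072]
mid [-0.045 -0.209  0.072]
handle bar far [ 0.056 -0.243  0.048]
w [-0.037 -0.201  0.072]
```

The top view puts the end plate's outer face at station y ≈ −0.207, spanning x from −0.09 to 0.11, with the finger at x = −0.08. I'll shift 10 mm inward along the plate and start pushing slowly.

>>> drive_tool(increments=[[0.4, 0, -0.4, 0], [0.4, 0, 0, 0], [0.4, 0, 0, 0], [0.4, 0, 0, 0], [0.4, 0, 0, 0]])

```text
time: 11.8
tool_pos: [0.4131, -0.091, 0.2297]
eef_rot: [-1.347, -0.963, 0.964]
force: [1.1, -3.1, -0.9]
finger_gap: 0.0008
```

>>> drive_tool(increments=[[0.4, 0, 0, 0], [0.4, 0, 0, 0], [0.4, 0, 0, 0]])

```text
time: 12.18
tool_pos: [0.4227, -0.0626, 0.2297]
eef_rot: [-1.347, -0.963, 0.964]
force: [0.3, -2.2, -0.6]
finger_gap: 0.0001
```

Run:
```python
from h import *
np.set_printoptions(precision=3,suppress=True)
s=env.sense(); print(s['time'],'tip st',M@(s['tool_pos']-O)-[0,0,.182],M@s['force'])
p=cam('top'); cv2.imwrite('pics/t3.png',cv2.resize(p['frame'][110:260,180:360],(720,600),interpolation=2))
```

```text
12.175 tip st [-0.071 -0.178  0.048] [ 1.016 -2.003 -0.621]
```

View pics/t3.png

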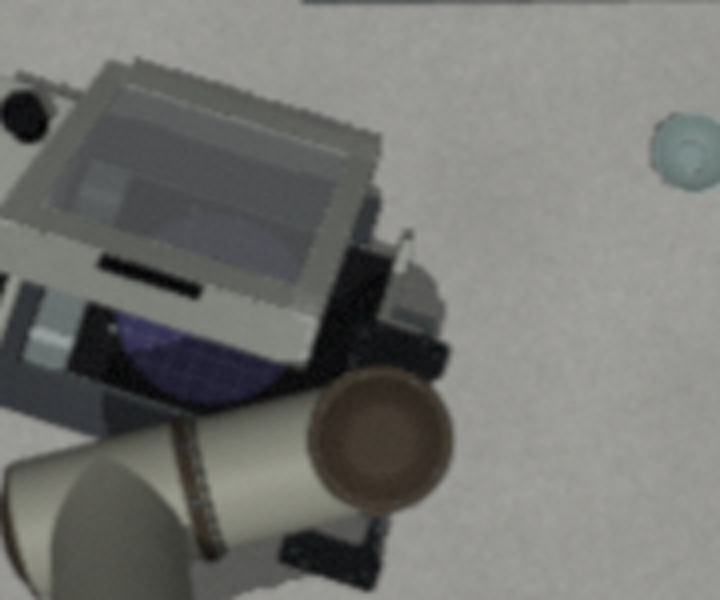

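The tray is moving in with about 2 N of push (plate corner at (405,235)), and the wrist link is clear of the cover's edge. Continuing, and slowing near the stop.

>>> drive_tool(increments=[[0.4, 0, 0, 0], [0.4, 0, 0, 0], [0.3, 0, 0, 0]])

```text
time: 12.6
tool_pos: [0.4312, -0.0386, 0.2298]
eef_rot: [-1.348, -0.96, 0.972]
force: [7.0, -46.4, -0.1]
finger_gap: 0.0005
```

>>> drive_tool(increments=[[0.15, 0, 0, 0], [0.15, 0, 0, 0]])

```text
time: 12.85
tool_pos: [0.4324, -0.0366, 0.2299]
eef_rot: [-1.351, -0.951, 0.982]
force: [10.4, -73.4, 1.5]
finger_gap: 0.0004
```

>>> drive_tool(increments=[[0.12, 0, 0, 0], [0.12, 0, 0, 0]])

```text
time: 13.1
tool_pos: [0.4334, -0.0348, 0.2299]
eef_rot: [-1.354, -0.943, 0.99]
force: [14.6, -99.7, 3.8]
finger_gap: 0.0003
```

Force is rising against a hard stop, so I'm backing off now.

>>> drive_tool(increments=[[-0.5, 0, 0, 0], [-0.5, 0, 0, 0], [-0.8, 0, 0, 0]])

```text
time: 13.48
tool_pos: [0.4219, -0.0667, 0.2299]
eef_rot: [-1.347, -0.966, 0.963]
force: [0.2, -0.9, 0.6]
finger_gap: 0.0003
```

Run:
```python
from h import *
np.set_printoptions(precision=3,suppress=True)
print('contact pose st',M@(np.array([.4305,-.0395,.23])-O))
s=env.sense(); print(s['time'],'tip st',M@(s['tool_pos']-O)-[0,0,.182],M@s['force'])
ims=[]
for n,(u,v) in [('side',(255,190)),('top',(260,190))]:
    p=cam(n); x=u-65;y=v-75
    ims.append(cv2.resize(p['frame'][y:y+150,x:x+130],(400,462),interpolation=2))
    for t in ['tray_handle','wafer','cover_edge']:
        for q in env.landmark_of(p,t)[:1]:
            a=w(p,q['point'],1.)-p['tw']; z={'tray_handle':.048,'wafer':.082}.get(t,.275); X=p['tw']+a*(z-p['tw'][2])/a[2]
            print(n,t,round(q['confidence'],2),np.array(q['point']),M@(X-O),w(p,q['point']))
cv2.imwrite('pics/e4.png',np.hstack(ims))
```

```text
contact pose st [-0.071 -0.154  0.23 ]
13.475 tip st [-0.07  -0.183  0.048] [ 0.457 -0.751  0.648]
side tray_handle 0.64 [254.5 182.9] [ 0.002 -0.181  0.048] [ 0.49  -0.087  0.051]
side wafer 0.65 [236.6 219.9] [0.    0.003 0.082] [0.545 0.19  0.257]
side cover_edge 0.89 [235.2 183. ] [ 0.003 -0.005  0.275] [0.55  0.077 0.277]
top tray_handle 0.92 [278.1 203.4] [ 0.001 -0.183  0.048] [ 0.46  -0.07   0.407]
top wafer 0.93 [227.3 185.1] [ 0.001 -0.013  0.082] [0.52  0.055 0.277]
top cover_edge 0.58 [220.5 174.1] [ 0.004 -0.009  0.275] [0.548 0.072 0.282]
```

View pics/e4.png

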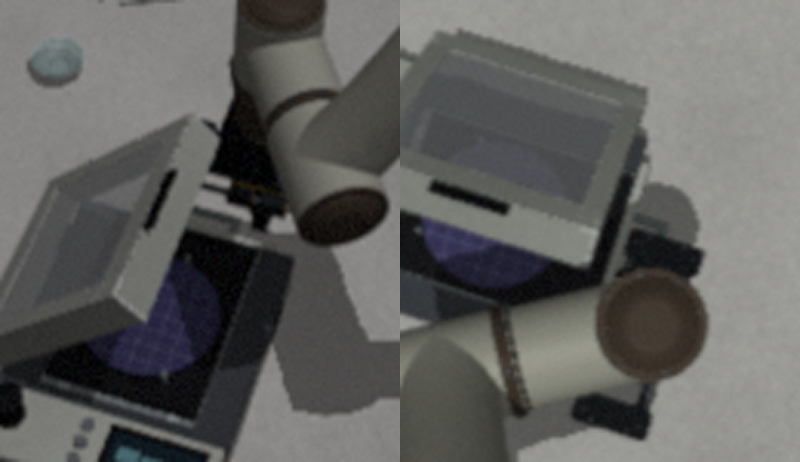

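The tray sits home: the plate lies against the cabinet at about (235,225) in the side view, the handle reads −0.173 after correcting the origin, and there was a hard stop. I now back out, rise above the cover and come over its front bar.

>>> drive_tool(increments=[[-1, -0.5, 0, 0], [0, -1, 0, 0], [0, -1, 0, 0], [0, -1, 0, 0], [0, -1, 0, 0]])

```text
time: 14.5
tool_pos: [0.4134, -0.0902, 0.3431]
eef_rot: [-1.347, -0.964, 0.964]
force: [0.6, 0.1, -0.2]
finger_gap: 0.0006
```

>>> drive_tool(increments=[[0, -1, 0, 0], [0, -1, 0, 0], [0, -1, 0, 0], [0, -1, 0, 0], [0, -1, 0, 0]])

```text
time: 15.12
tool_pos: [0.4133, -0.0902, 0.468]
eef_rot: [-1.347, -0.964, 0.964]
force: [0.5, 0.5, -0.3]
finger_gap: 0.0006
```

>>> drive_tool(increments=[[0, -1, 0, 0], [0, -1, 0, 0], [0, -1, 0, 0], [1, 0, -0.4, 0], [1, 0, -0.4, 0]])

```text
time: 15.75
tool_pos: [0.4486, -0.0489, 0.5427]
eef_rot: [-1.347, -0.965, 0.963]
force: [-0.7, -0.2, -0.3]
finger_gap: 0.0002
```

>>> drive_tool(increments=[[1, 0, -0.5, 0], [1, 0, -0.5, 0], [1, 0, -0.5, 0], [1, 0, -0.5, 0], [1, 0, -0.5, 0]])

```text
time: 16.38
tool_pos: [0.5491, 0.0499, 0.5418]
eef_rot: [-1.347, -0.964, 0.965]
force: [-0.4, -0.6, 0.7]
finger_gap: 0.0006
```

```bash
cat > k.py <<'E'
from h import *
np.set_printoptions(precision=3,suppress=True)
s=env.sense(); print(s['time'],'tip st',M@(s['tool_pos']-O)-[0,0,.182],M@s['force'],s['joints'])
for n in ['side','top']:
    p=cam(n)
    for q in env.landmark_of(p,'cover_edge')[:1]: 
        X=w(p,q['point'])
        if X is not None: print(n,round(q['confidence'],2),np.array(q['point']),M@(X-O))
E
python3 k.py
```

```text
16.375 tip st [ 0.011 -0.03   0.36 ] [-0.163 -0.676  0.744] [ 0.385  0.194  0.078 -0.    -1.455 -0.713]
side 0.58 [236.4 185.9] [-0.006  0.009  0.283]
top 0.65 [219.7 173.6] [-0.017 -0.032  0.452]
```

>>> drive_tool(increments=[[0.8, 0.8, 0, 0], [0, 0.8, 0, 0], [0, 0.6, 0, 0], [0, 0, 0, 0]])

```text
time: 17.08
tool_pos: [0.5541, 0.0669, 0.4864]
eef_rot: [-1.347, -0.961, 0.965]
force: [-0.1, -0.1, 1.0]
finger_gap: 0.0003
```

>>> drive_tool(increments=[[0, 0.2, 0, 0], [0, 0.2, 0, 0], [0, 0.2, 0, 0], [0, 0.2, 0, 0]])

```text
time: 17.58
tool_pos: [0.5544, 0.0672, 0.467]
eef_rot: [-1.347, -0.964, 0.963]
force: [-0.5, -0.0, -1.0]
finger_gap: 0.0001
```

```bash
python3 k.py
python3 - <<'E'
from h import *
p=cam('side'); cv2.imwrite('pics/s5.png',cv2.resize(p['frame'][120:270,150:330],(720,600),interpolation=2))
E
```

```text
17.575 tip st [ 0.01  -0.012  0.285] [-0.466 -0.17  -1.016] [ 0.411  0.233 -0.053  0.    -1.285 -0.74 ]
side 0.73 [237.5 181.5] [-0.004 -0.004  0.287]
top 0.55 [217.  172.2] [-0.023 -0.034  0.508]
```

View pics/s5.png

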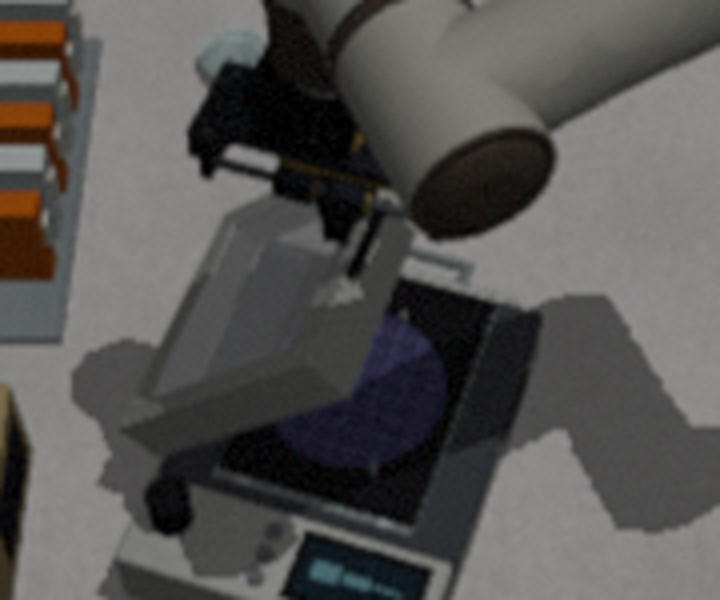

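The finger at (340,225) in the side crop sits just above the front bar near the cover's middle. I'll swing down following the arc.

>>> drive_tool(increments=[[0, 0.3, 0, 0], [0, 0.2, 0, 0], [0.1, 0.3, 0.3, 0], [0, 0.35, 0.3, 0], [0, 0.35, 0.3, 0]])

```text
time: 18.45
tool_pos: [0.5333, 0.0772, 0.4292]
eef_rot: [-1.347, -0.964, 0.964]
force: [-0.4, 0.1, 3.1]
finger_gap: 0.0004
```

```bash
python3 k.py
```

```text
18.45 tip st [-0.013 -0.01   0.247] [-0.389 -0.054  3.089] [ 0.445  0.221 -0.164 -0.    -1.186 -0.773]
side 0.73 [253.  182.4] [-0.057  0.014  0.331]
top 0.65 [217.1 182.5] [-0.043 -0.042  0.512]
```

Contact at about 3 N, and the cover is moving. Continuing along the arc.

>>> drive_tool(increments=[[0, 0.35, 0.28, 0], [0, 0.35, 0.28, 0], [0, 0.35, 0.26, 0], [0, 0.35, 0.24, 0]])

```text
time: 19.15
tool_pos: [0.5083, 0.0855, 0.3941]
eef_rot: [-1.347, -0.963, 0.964]
force: [-0.8, -0.5, 2.9]
finger_gap: 0.0003
```

>>> drive_tool(increments=[[0, 0.36, 0.2, 0], [0, 0.36, 0.2, 0], [0, 0.36, 0.2, 0]])

```text
time: 19.52
tool_pos: [0.4943, 0.0903, 0.367]
eef_rot: [-1.347, -0.963, 0.964]
force: [-0.3, 0.6, 2.0]
finger_gap: 0.0005
```

```bash
python3 k.py
python3 - <<'E'
from h import *
p=cam('side'); cv2.imwrite('pics/s6.png',cv2.resize(p['frame'][120:270,150:330],(720,600),interpolation=2))
E
```

```text
19.525 tip st [-0.054 -0.01   0.185] [-0.51   0.476  1.95 ] [ 0.504  0.21  -0.344 -0.    -1.018 -0.833]
top 0.84 [213.9 206.9] [-0.087 -0.036  0.387]
```

View pics/s6.png

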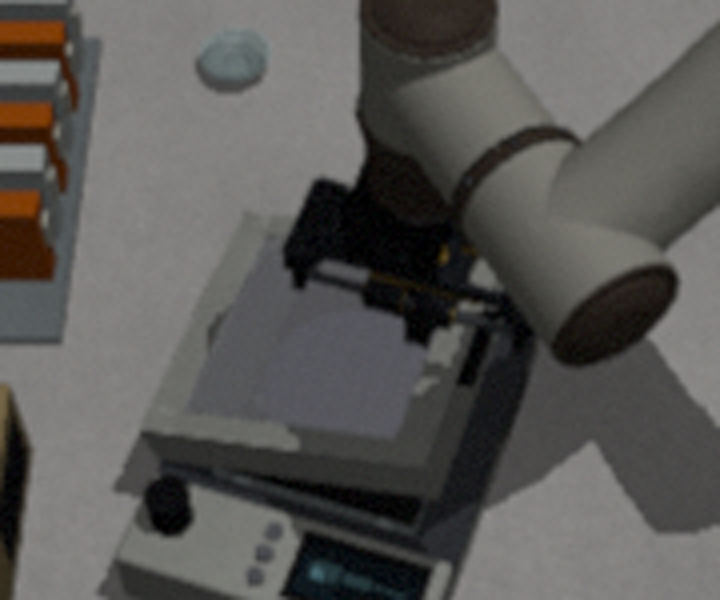

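The cover is nearly down and the finger, at (420,335), is just inside the front bar. Continuing, more steeply and slower near the end.

>>> drive_tool(increments=[[0, 0.36, 0.2, 0], [0, 0.36, 0.2, 0], [0, 0.36, 0.15, 0], [0, 0.36, 0.1, 0]])

```text
time: 20.27
tool_pos: [0.4788, 0.0957, 0.331]
eef_rot: [-1.346, -0.963, 0.964]
force: [-0.3, 1.2, 1.7]
finger_gap: 0.0004
```

>>> drive_tool(increments=[[0, 0.3, 0.05, 0], [0, 0.25, 0, 0]])

```text
time: 20.52
tool_pos: [0.4777, 0.0958, 0.3173]
eef_rot: [-1.347, -0.962, 0.965]
force: [-1.3, 0.4, 2.4]
finger_gap: 0.0006
```

>>> drive_tool(increments=[[0, 0.2, 0, 0], [0, 0.15, 0, 0], [0, 0, 0, 0]])

```text
time: 20.9
tool_pos: [0.4782, 0.0959, 0.3089]
eef_rot: [-1.347, -0.963, 0.964]
force: [0.4, 0.0, 0.4]
finger_gap: 0.0008
```

>>> drive_tool(increments=[[0, 0.12, 0, 0], [0, 0, 0, 0]])

```text
time: 21.15
tool_pos: [0.4782, 0.0959, 0.3061]
eef_rot: [-1.347, -0.964, 0.963]
force: [-0.7, 0.1, 0.4]
finger_gap: 0.0007
```

>>> drive_tool(increments=[[0, 0.1, 0, 0], [0, 0, 0, 0]])

```text
time: 21.4
tool_pos: [0.4781, 0.0959, 0.3036]
eef_rot: [-1.347, -0.964, 0.964]
force: [-1.0, -0.4, -0.1]
finger_gap: 0.0006
```

>>> drive_tool(increments=[[0, 0.08, 0, 0], [0, 0, 0, 0]])

```text
time: 21.65
tool_pos: [0.4781, 0.096, 0.3026]
eef_rot: [-1.347, -0.964, 0.964]
force: [-3.7, 0.2, 6.6]
finger_gap: 0.0006
```

>>> drive_tool(increments=[[0, 0.1, 0, 0], [0, 0, 0, 0]])

```text
time: 21.9
tool_pos: [0.478, 0.0961, 0.3024]
eef_rot: [-1.348, -0.965, 0.964]
force: [-8.7, 1.2, 20.8]
finger_gap: 0.0006
```

Run:
```python
from h import *
np.set_printoptions(precision=3,suppress=True)
s=env.sense(); print('tip st',M@(s['tool_pos']-O)-[0,0,.182],M@s['force'])
for n in ['side','top']:
    p=cam(n); c=(cloud(p,np.ones((384,512),bool))-O)@M.T
    for lo in np.arange(-.11,.1,.03):
        k=(c[:,0]>lo)&(c[:,0]<lo+.03)&(((c[:,1]>.045)&(c[:,1]<.1))|((c[:,1]<-.07)&(c[:,1]>-.1)))&(c[:,2]>.09)&(c[:,2]<.16)
        if k.sum()>5: print(n,round(lo,2),k.sum(),round(np.median(c[k][:,2]),4))
```

```text
tip st [-0.072 -0.01   0.12 ] [-8.624 -1.816 20.84 ]
side -0.11 193 0.1202
side -0.08 157 0.1197
side -0.05 150 0.12
side -0.02 148 0.12
side 0.01 140 0.1198
side 0.04 185 0.1205
side 0.07 213 0.1205
side 0.1 177 0.1205
top -0.11 97 0.1197
top -0.08 98 0.1191
top -0.05 96 0.1195
top -0.02 136 0.1191
top 0.01 266 0.1193
top 0.04 267 0.1195
top 0.07 264 0.1195
top 0.1 264 0.1201
```

The cover is flat at z = 0.120 m along its whole length, so it is shut. I retract upwards and check it once more with the hand clear.

>>> drive_tool(increments=[[0, -0.3, 0, 0], [0, -0.6, 0, 0], [0, -1, 0, 0], [0, -1, 0, 0], [0, -1, 0, 0]])

```text
time: 22.62
tool_pos: [0.4781, 0.0959, 0.3972]
eef_rot: [-1.347, -0.963, 0.964]
force: [-0.1, -0.3, -0.2]
finger_gap: 0.0006
```

>>> drive_tool(increments=[[0, -1, 0.5, 0], [0, -1, 0.5, 0], [0, 0, 0, 0], [0, 0, 0, 0]])

```text
time: 23.12
tool_pos: [0.4544, 0.1039, 0.4458]
eef_rot: [-1.347, -0.962, 0.964]
force: [0.4, 0.8, -0.4]
finger_gap: 0.0006
```

Run:
```python
from h import *
np.set_printoptions(precision=3,suppress=True)
s=env.sense(); print(s['time'],'tip st',M@(s['tool_pos']-O)-[0,0,.182],M@s['force'],np.abs(s['qvel']).max())
for n in ['side','top']:
    p=cam(n); c=(cloud(p,np.ones((384,512),bool))-O)@M.T
    k=(c[:,0]>-.11)&(c[:,0]<.1)&(abs(c[:,1])<.1)&(c[:,2]>.09)&(c[:,2]<.16)
    print(n,k.sum(),'slope rad',np.polyfit(c[k][:,0],c[k][:,2],1))
    for q in env.landmark_of(p,'tray_handle')[:1]:
        a=w(p,q['point'],1.)-p['tw']; X=p['tw']+a*(.048-p['tw'][2])/a[2]; print('handle',q['confidence'],M@(X-O))
    for t in ['cassette','loupe','tweezers','vacuum_pen','bottle','wafer_box','sample_dish']:
        for q in env.landmark_of(p,t)[:1]: print(t,np.array(q['point']))
    if n=='side': cv2.imwrite('pics/s7.png',cv2.resize(p['frame'][90:290,130:370],(720,600),interpolation=2))
```

```text
23.125 tip st [-0.097 -0.011  0.264] [ 0.093  0.837 -0.388] 0.015072604823238554
side 3540 slope rad [0.001 0.12 ]
handle 0.49 [-0.003 -0.195  0.048]
cassette [214.6 361.3]
loupe [194.1 250.9]
tweezers [302.3 325.7]
vacuum_pen [245.6 113.3]
wafer_box [302.3 338.9]
sample_dish [209.3 138.3]
top 2747 slope rad [-0.001  0.119]
handle 0.76 [ 0.002 -0.177  0.048]
cassette [ 99.8 168.2]
loupe [184.5 141.7]
vacuum_pen [395.5 192.9]
bottle [404.5 242.9]
sample_dish [352.6 149.1]
```

View pics/s7.png

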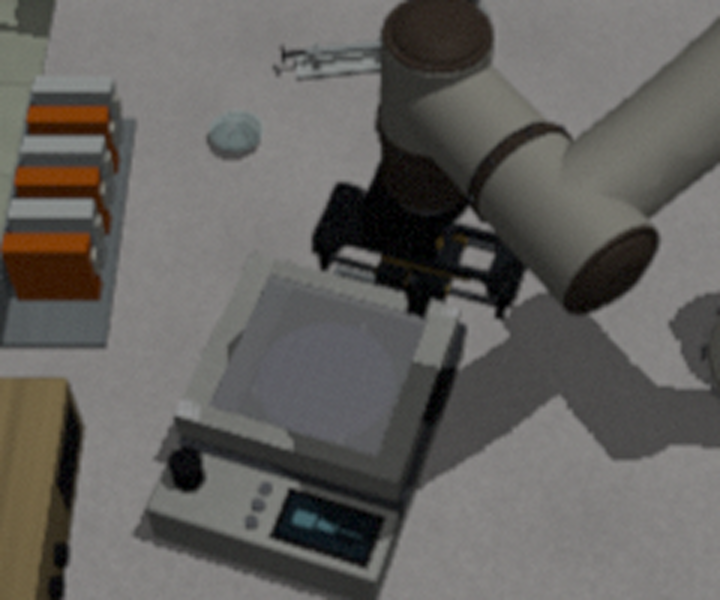

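The picture shows the cover lying flat over the wafer, the hand clear above it, and the other things where they were. Handing in.

```bash
python3 -c "
from workcell import env
print(env.close_job())"
```

```text
the job is handed in; nothing more can be done
None
```

The tray is home, the cover is shut over the wafer, and the job was handed in at about 23 s with the hand clear. No verdict was reported.

**Tray:** I pushed the white end plate beside the handle with closed fingertips. At the handle's centre the wrist link would have passed too close to the raised cover. The push took about 2 N until the stop. I then pressed on too long against the stop and the wrist force reached about 100 N, below the 120 N limit but not gentle. I backed off straight away.

**Cover:** I followed its arc down with the fingertips at about 2–3 N, with 21 N of light pressing at the end.

**Last checks:**
- **Cover:** its top face read a slope of about 0.001 rad at z = 0.120 m in both cameras, so it is flat shut.
- **Tray:** the top camera put the handle within about 5 mm of its home position, after correcting my estimate of the station's origin. The side camera disagreed by about 18 mm, at a low confidence of 0.49 with the arm in front of the handle. I judged the tray home from the hard stop and the earlier views of both cameras, which put the handle within 2 mm.
- **Other things on the bench:** those the networks found again were within a few pixels of their start. The tweezers and wafer box were re-found only in the side view, where there was no first reading to compare, and the bottle only in the top view. Nothing looked disturbed in the last picture.

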